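Clamp the painted test panel and hold the coating gauge on its marked ring

ROBOT

A 6-joint arm with a two-finger parallel gripper is mounted at the origin on a cart in front of the work surface, level with it; the furniture and walls round the work are solid. World frame = base frame: x ahead of the robot, y to its left, z up, the work surface at z = 0. Lengths are in mm, angles in rad, forces in N, time in s.
With the tool pointing down it reaches from about 300 to 775 mm from the base axis. Payload 14.6 kg.
Tool frame: the origin (TCP) lies at the centre of the arm's flange, where the gripper is bolted on; the fingertips stand 199 mm ahead of it and the grasp point (between the pads) lies 180 mm ahead of it; z points along the fingers, y is the line along which they close (so a half turn about z gives the same grasp; the last joint's range is limited). The gripper opens to 94 mm and grips with 3 to 60 N. Pads are 16 mm wide; open, the fingers measure 119 mm over their backs; the gripper's body (75 mm by 177 mm) begins 78 mm behind the grasp point.
Start: joints at [1.121, 0.3, 1.521, -0, 1.321, -0.067], TCP at [205.433, 510.184, 404.646] pointing down, gripper open.
Joint ranges: [-3.03, 3.03], [-0.79, 2.21], [0.23, 2.52], [-1.04, 4.18], [0, 3.07], [-2.55, 2.55]. Speed limits (rad/s): [2.22, 2.22, 2.57, 3.14, 3.14, 3.14].

INTERFACE

Orientations are given as [roll, pitch, yaw] about the fixed x, y, z axes, in that order (R = Rz(yaw) Ry(pitch) Rx(roll)).
In Python, from cell import manip, optics, workorder gives the robot as it stands.
- The arm moves only by the tool step_arm, never from a script. Its argument "increments" is a list that holds one entry, the list of rows, each a list of 7 numbers: the turn, a rotation vector about the tool's x, y, z as a fraction of full scale, then the shift along the tool's x, y, z as a fraction of full scale, then the closure, from -1 (fully open) to 1 (shut). In form: [[[wx, wy, wz, tx, ty, tz, fingers], ...]]. A call has 1 to 5 rows; each row shifts and turns the commanded pose from where the row before left it, along the tool's axes as they then stand; what a row does not reach is not made up. Full scale, the value 1, is 40 mm for a shift and 45 degrees for a turn. A row lasts 1/10 s, in which the tool goes at most 50 mm and 8.59 degrees, less where a joint would pass 70% of its speed; a pose out of reach is approached as far as the arm can. A call with a number of a shift or a turn outside -1 to 1 is refused whole. A call with a gripper value outside its range is refused whole. The fingers move at their own pace and stop on an object; "newtons" is the grip in N (left out, the last holds). Time passes only in rows, so rows that do not move let the fingers close. It gives the time, the measured TCP pose, the force, the opening and the grip force at its end, in the units of the state.
- manip.read_state(): the state, without advancing time (a new reading comes with each control period).
- optics.camera(name): name is "scene" or "top"; returns a dict with "frame" (384x512x3 uint8, red, green, blue), "range_z" (384x512 float32, mm along the optical axis (not along the pixel's ray), 0 where there is no reading), "mtx" (3x3 intrinsics, pixels), "cam_to_world" (4x4, takes a point from camera to world coordinates). Camera axes: x right, y down, z forward; pixel columns grow to the right and rows downward; lengths in mm; the calibration is good to about 2 mm. A picture is of the moment at which its call begins.
- workorder.sign_off(): hands the job in; it is judged then, once.
The state is a dict: "clock": time; "joints": joint angles; "qd": joint speeds; "effort": joint torques, N m; "eef_pos": TCP position; "eef_rot": TCP orientation; "wrist_force": force on the tool from outside, world axes, zero at the start; "moment": the same for the moment, N m; "finger_gap": finger opening in mm; "finger_force": force on a finger pad.
Only numpy, scipy, OpenCV 4.12 (cv2) and the standard library are available. Lean on these libraries where they do the work, as an engineer would, in place of code of your own. Each camera call takes 0.05 s, during which the arm holds its last target. There are 200 camera calls.

TASK

Check the paint at the marked ring: first press the sprung hold-down bar of the panel fixture down until its catch holds it by itself, so that the test panel cannot rock. Then take the pen-type coating gauge out of its stand and hold it upright with its nose on the centre of the ring, pushing gently, just enough that the sprung nose goes about half-way in and does not bottom out. Finish while still holding the gauge there, and leave the cup, the tape roll and the small vial beside the centrifuge where they stand.

Things in the scene. Friction and masses are not known exactly. Their poses are not given: they have to be found in the camera images.
- fixture: Panel fixture, fixed to the worktop: aluminium base 130 x 176 x 12 mm, origin at the centre of its underside, z up. The painted panel lies on it between 4 mm high steel fences; the hold-down bar spans the panel parallel to the fixture's y axis at x = +28 mm, hinged at y = +58 mm (hinge axis along x, 34 mm above the worktop), and its catch (steel housing 35 mm high, sprung latch bolt) stands at y = -60 to -78 mm.
- bar (a joint): Hold-down bar of the fixture (rad): 0 = raised, tip up at 24 degrees, where its spring keeps it; grows as it is pressed down. At about 0.42 (bar level) the latch bolt snaps over the cross-pin under the bar's end and holds it; hard stop at 0.448, so press on to the stop. It springs back up if let go before the catch. Pressing at the thumb rest takes about 2 N at first, rising to about 10 N while the bolt is pushed back and up to the stop, where it stiffens quickly.
- thumb_rest (a point): Middle of the top face of the black ribbed rubber thumb rest on the bar's free end (26 mm across the bar, 34 mm along it), where it is pressed from above. Moves with the bar, 98 mm from the hinge; 41 mm above the worktop when latched and about 38 mm at the stop. Its frame is the bar's: x along the fixture's x. Pushing straight down from above its raised position works: it slides along the rest by about 12 mm.
- ring_centre (a point): Centre of the black ring with four ticks (ring 18 mm across) drawn on the white painted test panel, on the panel's top face, 15 mm above the worktop; z is the face's normal, up. The panel (100 x 70 x 3 mm, 60 g) lies loose between the fences with 1.5 mm play.
- panel: The test panel, 100 x 70 x 3 mm, origin at the centre of its underside; the ring is 24 mm toward -x and 6 mm toward +y of it.
- gauge_grip (a point): Centre of the grey housing of the coating gauge, half-way up it, where it is grasped. Housing 26 mm (its x) x 20 mm (its y) x 70 mm (z), rounded edges, small dark display on the -x face; z runs along the gauge from nose to top. The underside of the housing is 35 mm below this point and the tip of the nose 75 mm below. Whole gauge 110 mm long, 120 g. In the stand it hangs upright, the housing's underside on the stand's top, its 15 mm barrel in the bore.
- nose_tip (a point): Flat end face of the sprung steel nose (8 mm diameter) at the gauge's lower end; on the gauge's axis, moves with the nose.
- nose (a joint): Sprung nose of the gauge (m): 0 = fully out, grows as it is pushed into the barrel, 0.006 = bottomed. Spring: 1.5 N to start moving, 3 N at 0.003, 4.5 N at 0.006.
- stand: Gauge stand, fixed to the worktop: black foot 80 x 70 x 8 mm with a grey block 44 x 44 mm up to 54 mm high; origin at the centre of its underside. Its vertical bore, 18 mm diameter, lies on its z axis; the gauge is lifted straight up at least 45 mm to clear it.
- cup_mid (a point): Bystander: white specimen cup 61 mm diameter, 66 mm high, point half-way up it. It and the stand may have changed places.
- tape: Bystander: roll of tape lying flat, 96 mm diameter, 25 mm high, origin at the centre of its underside.
- vial_mid (a point): Bystander: small capped vial standing to the left of the centrifuge, 25 mm diameter, 48 mm high, point half-way up it.
- gauge: The coating gauge as a whole; origin on its axis at the end of the nose when fully out, 75 mm below the housing's centre, z up along the gauge.
There are look-alikes about, which are no part of the job. There is more than one size of the gauge; the job needs the middle-sized.

How it is judged (in metres and radians):
On the way, in this order (a step that is already met when the one before it is completed fails the run):
1. the hold-down bar is held down by its catch with the robot off it (value of joint bar above 0.39 rad and contact force between the arm and bar below 0.3 N), for 0.3 s.
2. the gauge is gripped and lifted clear of its stand (height (world z) of nose_tip above 0.058 m and contact force between the fingers and gauge above 2 N), for 0.1 s.
At the end, for the whole second after the job is handed in: Bar latched (over 0.39 rad), robot off it; gauge gripped, still, upright within 4.5 degrees, nose within 4 mm of the ring's centre, pushed in 1 to 5.2 mm, 1 to 7 N on the panel, touching neither fixture nor bar otherwise; panel flat in the fixture, not touched by the robot (all of step 1 and horizontal distance between nose_tip and ring_centre below 0.004 m and angle between gauge_grip's own z axis and vertical below 0.08 rad and value of joint nose between 0.001 and 0.0052 m and contact force between gauge and panel between 1 and 7 N and contact force between the fingers and gauge above 2 N and contact force between gauge and fixture below 0.2 N and contact force between the arm and panel below 0.2 N and z of panel in the frame of fixture below 0.0145 m and linear speed of gauge below 0.02 m/s); the arm keeps its last pose, push and grip.
It fails at once if the gauge is pressed hard on the panel or the fixture (over 15 N) (contact force between gauge and panel above 15 N or contact force between gauge and fixture above 15 N).
It fails at once if the cup, the tape roll or the small vial is moved by more than 30 mm (distance of any of cup_mid, tape, vial_mid from where it was at the start of the episode above 0.03 m).
It also fails if it takes over 51 s, if anything falls off the work surface, if the arm or the gripper's body presses on something with over 40 N, if the wrist force passes 120 N, or if a joint passes its speed limit or range.

## Working session

There is one attempt and no reset: what is moved stays moved. The work goes in short steps, Python scripts to look and compute and a tool call to move; the robot and the scene stay as the last step left them, time stands still between calls to the robot, and variables do not carry over. Pictures are saved under pics/ and viewed, at most 10 in all, crops included, and the job is handed in when it is done.

Besides the shell and the picture viewer there is one more tool, called after "Call:" in YAML: its name, and indented under it one key for each argument. step_arm: Moves the arm, as the interface text tells. Its arguments: {"type":"object","properties":{"increments":{"type":"array","items":{"type":"array","items":{"type":"array","items":{"type":"number"}}}},"newtons":{"type":"number"}},"required":["increments"]}

```bash
mkdir -p pics
cat > h.py <<'E'
import numpy as np, cv2, pickle
from cell import manip, optics, workorder
def grab(n):
    d=optics.camera(n); pickle.dump(d,open(f'{n}.pkl','wb')); return d
def load(n): return pickle.load(open(f'{n}.pkl','rb'))
def save(d,fn,box=None,k=1):
    f=d['frame'][:,:,::-1]
    if box: f=f[box[1]:box[3],box[0]:box[2]]
    cv2.imwrite('pics/'+fn,cv2.resize(f,None,fx=k,fy=k,interpolation=cv2.INTER_CUBIC))
def pt(d,u,v,z=None):
    K=d['mtx'];T=d['cam_to_world']
    r=np.array([(u-K[0,2])/K[0,0],(v-K[1,2])/K[1,1],1])
    if z is None: s=d['range_z'][int(round(v)),int(round(u))]
    else: s=(z-T[2,3])/(T[:3,:3]@r)[2]
    return T[:3,:3]@(r*s)+T[:3,3]
E
python3 - <<'E'
from h import *
a=grab('top');b=grab('scene')
save(a,'top1.png',k=1.5);save(b,'scene1.png',k=1.5)
print(manip.read_state()); print(a['cam_to_world'],b['cam_to_world'],a['mtx'])
E
```

```text
{'clock': 0.1, 'joints': array([ 1.12143389e+00,  3.00425165e-01,  1.52152789e+00,  9.96063201e-06,
        1.32068817e+00, -6.65861194e-02]), 'qd': array([-0.00101126, -0.00071929, -0.00179247, -0.00221629,  0.00093345,
       -0.0002215 ]), 'effort': array([ 9.26609246e-04, -5.32640219e+01, -3.53290451e+01,  7.10254395e-02,
        2.34098959e-02, -5.10548080e-05]), 'eef_pos': array([205.4061481 , 510.17356916, 404.13391462]), 'eef_rot': array([-3.14054704e+00, -7.93956681e-05,  2.75881383e+00]), 'wrist_force': array([ 0.36316306, -0.03826425, -0.42881203]), 'moment': array([ 0.02883903, -0.00722288, -0.00224222]), 'finger_force': 0.0, 'finger_gap': 94.06765134019986}
[[-1.80536583e-02 -9.97208967e-01  7.24454380e-02  4.38134069e+02]
 [-9.99798414e-01  1.73687818e-02 -1.00726011e-02 -1.67523640e+02]
 [ 8.78619910e-03 -7.26126813e-02 -9.97321513e-01  1.50898399e+03]
 [ 0.00000000e+00  0.00000000e+00  0.00000000e+00  1.00000000e+00]] [[ 5.08033931e-01 -5.92450602e-01  6.25223007e-01 -1.27484274e+02]
 [-8.61294962e-01 -3.42245925e-01  3.75551217e-01 -5.57204955e+02]
 [-8.51551851e-03 -7.29294187e-01 -6.84147261e-01  8.15486099e+02]
 [ 0.00000000e+00  0.00000000e+00  0.00000000e+00  1.00000000e+00]] [[459.05110338   0.         252.13871172]
 [  0.         459.05110338 187.75616028]
 [  0.           0.           1.        ]]
```

View pics/top1.png

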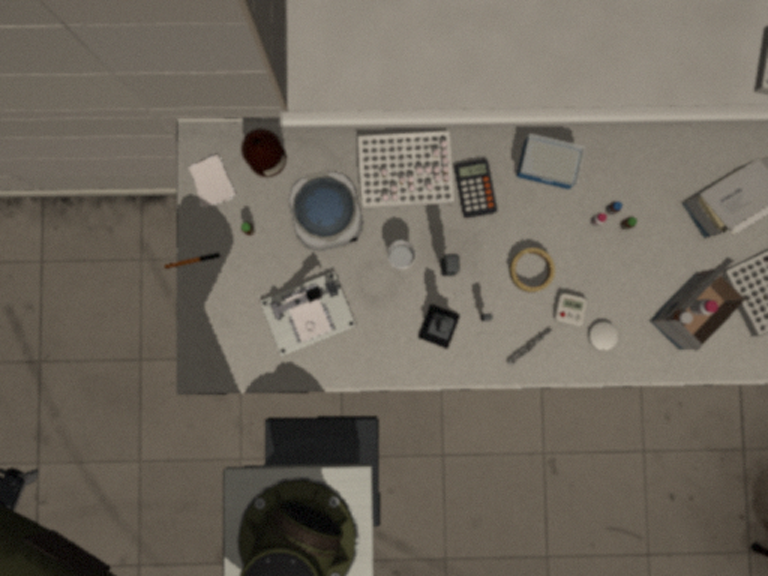

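View pics/scene1.png

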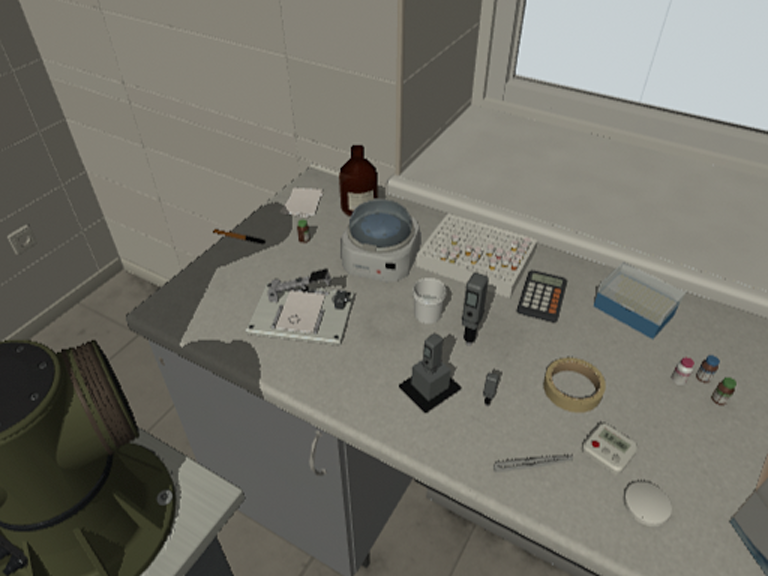

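Top view (768-px picture): fixture at (308,312), thumb rest at about (316,294), ring at (310,326), cup (400,255), tape (532,270), vial (247,228). There are three gauge candidates: a large one standing at (450,264), a small one at (486,317), and the one in the stand at (438,325). The one in the stand is middle-sized and sits in the stand as described, so I'll confirm it in a crop.

Run:
```python
from h import *
a=load('top');b=load('scene')
A=cv2.resize(a['frame'][175:240,170:330,::-1],None,fx=5,fy=5,interpolation=cv2.INTER_CUBIC)
cv2.imwrite('pics/c1.png',A)
save(b,'c2.png',(150,165,350,285),4)
# gauge/ cup heights cloud
K=a['mtx'];
def cloud(d):
    v,u=np.mgrid[0:384,0:512];z=d['range_z'];m=z>0
    K=d['mtx'];c=np.stack([(u-K[0,2])/K[0,0]*z,(v-K[1,2])/K[1,1]*z,z],-1)
    return c@d['cam_to_world'][:3,:3].T+d['cam_to_world'][:3,3]
for n,d in(('top',a),('scene',b)):
    P=cloud(d).reshape(-1,3); 
    for nm,(x0,x1,y0,y1,z0,z1) in dict(gz=(330,480,-240,-60,100,170)).items():
        m=(P[:,0]>x0)&(P[:,0]<x1)&(P[:,1]>y0)&(P[:,1]<y1)&(P[:,2]>z0)&(P[:,2]<z1)
        print(n,nm,m.sum(),P[m].min(0) if m.any() else'',P[m].max(0)if m.any() else'',np.median(P[m],0))
print(pt(a,292,217),pt(a,300,176),pt(a,324,211),pt(a,207,217),pt(a,267,170),pt(a,211,196))
```

```text
top gz 0   [nan nan nan]
scene gz 0   [nan nan nan]
[ 448.49896063 -302.58454282   97.23802494] [ 568.88696107 -323.65989994  155.831987  ] [ 465.46995995 -404.35695566   80.27383112] [454.06620978 -34.40996937  14.90380425] [ 602.51905844 -231.69764922   29.02780522] [518.19025101 -53.70423226  84.19314851]
  return _methods._mean(a, axis=axis, dtype=dtype,
  ret = um.true_divide(
```

View pics/c1.png

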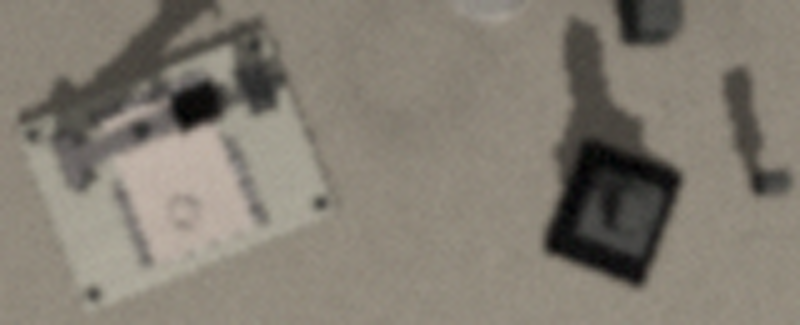

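View pics/c2.png

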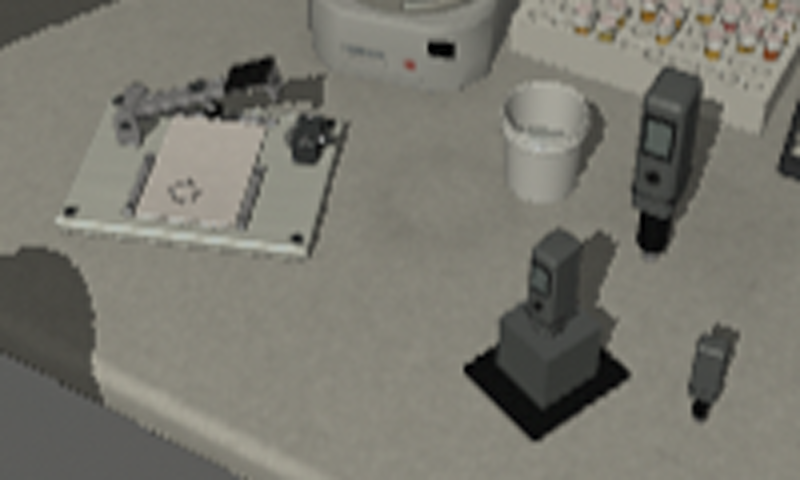

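```bash
cat >> h.py <<'E'
def cloud(d):
    v,u=np.mgrid[0:384,0:512];z=d['range_z']
    K=d['mtx'];c=np.stack([(u-K[0,2])/K[0,0]*z,(v-K[1,2])/K[1,1]*z,z],-1)
    return c@d['cam_to_world'][:3,:3].T+d['cam_to_world'][:3,3]
E
python3 - <<'E'
from h import *
a=load('top');b=load('scene')
c1=lambda x,y,z:pt(a,170+(x+.5)/5-.5,175+(y+.5)/5-.5,z)
c2=lambda x,y,z:pt(b,150+(x+.5)/4-.5,165+(y+.5)/4-.5,z)
np.set_printoptions(precision=1,suppress=True)
F=np.array([c1(*p,12) for p in((20,120),(260,20),(335,208),(90,310))]);print(F)
ey=(F[0]-F[1])+(F[3]-F[2]);print('fix c',F.mean(0),'yaw',np.arctan2(-ey[0],ey[1]))
print('ring top',c1(184,211,15),'scene',c2(184,190,15))
S=np.array([c1(*p,4) for p in((590,140),(682,178),(640,285),(548,248))]);print(S)
ex=(S[1]-S[2])+(S[0]-S[3]);print('stand',S.mean(0),'yaw',np.arctan2(ex[1],ex[0]))
print('thumb top',c1(197,104,78),'scene',c2(250,76,78))
for n,d in(('top',a),('scene',b)):
    P=cloud(d); m=(abs(P[...,0]-S.mean(0)[0])<45)&(abs(P[...,1]-S.mean(0)[1])<45)
    for lo,hi in((5,12),(50,57),(60,85),(85,110),(110,135)):
        q=P[m&(P[...,2]>lo)&(P[...,2]<hi)]
        if len(q): print(n,lo,len(q),q.min(0),q.max(0),np.median(q,0))
    if n=='scene':
        q=P[m&(P[...,2]>62)&(P[...,2]<118)];print(cv2.minAreaRect(q[:,:2].astype('f4')));print(q[::6])
    q=P[c:=(abs(P[...,0]-520)<50)&(abs(P[...,1]+75)<60)&(P[...,2]>60)]
    if len(q):print('bar',n,len(q),q.min(0),q.max(0),np.median(q,0))
E
```

```text
[[ 515.9   73.9   12. ]
 [ 578.7  -83.3   12. ]
 [ 455.  -130.4   12. ]
 [ 391.8   29.3   12. ]]
fix c [485.3 -27.6  12. ] yaw 0.37804939701968526
ring top [454.7 -32.5  15. ] scene [454.2 -28.1  15. ]
[[ 496.6 -298.2    4. ]
 [ 470.6 -358.     4. ]
 [ 401.3 -328.7    4. ]
 [ 426.4 -269.     4. ]]
stand [ 448.7 -313.5    4. ] yaw -0.3969953415439688
thumb top [520.5 -47.   78. ] scene [518.4 -44.6  78. ]
top 5 241 [ 406.4 -358.     5. ] [ 491.9 -269.    11.9] [ 451.7 -311.8    8. ]
top 50 81 [ 423.3 -338.9   50.6] [ 474.2 -287.4   56.9] [ 448.3 -309.4   54.2]
top 60 13 [ 433.1 -334.6   60.1] [ 470.6 -297.    83.3] [ 454.9 -304.6   67.6]
top 85 7 [ 436.1 -310.9   87.8] [ 460.7 -301.6  108.8] [ 448.5 -303.6  102. ]
top 110 59 [ 436.  -325.   116.7] [ 463.2 -303.   129. ] [ 448.3 -312.5  123.1]
bar top 123 [501.  -68.4  60.3] [536.4 -17.1  92.4] [518.2 -43.8  78.8]
scene 5 328 [ 404.  -356.8    5. ] [ 478. -269.   12.] [ 424.9 -322.3    8.3]
scene 50 166 [ 419.2 -340.4   50.1] [ 466.5 -283.7   57. ] [ 437.8 -321.3   53.9]
scene 60 79 [ 431.  -323.9   60.4] [ 457.2 -301.1   84.9] [ 435.1
[... 399 characters left out ...]
]
 [ 433.7 -306.7  106. ]
 [ 437.1 -320.2  110.5]
 [ 432.9 -307.2  103.6]
 [ 437.9 -320.   106.1]
 [ 433.1 -304.8   98.5]
 [ 434.6 -319.1  105.4]
 [ 437.8 -300.3   87.5]
 [ 433.1 -317.5  102.5]
 [ 435.6 -301.5   86.7]
 [ 434.2 -317.3   97.6]
 [ 436.9 -301.1   81.6]
 [ 433.1 -317.9   95.6]
 [ 436.4 -301.5   78.7]
 [ 433.3 -318.1   91.8]
 [ 435.2 -302.2   76.7]
 [ 435.2 -317.5   85.9]
 [ 457.2 -323.6   66.7]
 [ 433.  -316.1   83.7]
 [ 451.5 -323.6   69. ]
 [ 432.8 -316.4   80.6]
 [ 434.4 -303.1   67. ]
 [ 433.  -319.    78.2]
 [ 435.1 -305.5   64.1]
 [ 440.1 -318.8   66.9]
 [ 432.2 -317.2   70.6]
 [ 433.  -317.1   66. ]]
bar scene 131 [494.8 -67.   60.7] [533.1 -16.3  91. ] [512.9 -46.8  77.9]
```

```bash
cat >> h.py <<'E'
from scipy.spatial.transform import Rotation as Ro
def plan(p0,y0,p1,y1,n,f):
    """tool-down rows; returns n rows (tool axes), from commanded pose p0,yaw y0"""
    p0=np.array(p0,float);p1=np.array(p1,float);out=[]
    w=round(-(y1-y0)/n/(np.pi/4),3);p=p0.copy();y=y0
    for i in range(n):
        y2=y-w*np.pi/4
        R=Ro.from_euler('xyz',[np.pi,0,y]).as_matrix()
        t=np.round(R.T@(p0+(p1-p0)*(i+1)/n-p)/40,2)
        p=p+R@(t*40);y=y2;out.append([0,0,w]+[float(x) for x in t]+[f])
    print(out,'end',p.round(1),round(y,3));return p,y
E
python3 - <<'E'
from h import *
np.set_printoptions(precision=1,suppress=True)
a=load('top')
for d in(a,load('scene')):
  P=cloud(d);q=P[(P[...,2]>100)&(P[...,0]>400)&(P[...,0]<750)&(abs(P[...,1])<200)&(P[...,2]<400)]
  if len(q): print(q.min(0),q.max(0),'mindist to press',np.sort(np.linalg.norm(q[:,:2]-[523,-50],axis=1))[:5]); print(q[np.argsort(np.linalg.norm(q[:,:2]-[523,-50],axis=1))[:5]])
save(a,'c3.png',(270,190,320,235),14)
plan((205.4,510.2,404.6),2.759,(523,-50,320),.378,20,1)
E
```

```text
[ 640.4 -128.7  100. ] [749.4 -13.8 127.1] mindist to press [120.  121.5 121.7 121.9 122.6]
[[640.4 -75.1 102.7]
 [644.1 -59.6 100.5]
 [644.1 -62.6 100.2]
 [643.4 -69.1 104.3]
 [643.6 -72.  102.5]]
[ 637.9 -128.7  100.1] [749.5 -13.2 120.3] mindist to press [115.2 115.4 118.7 118.8 119.2]
[[638.  -57.6 100.8]
 [637.9 -61.  102.2]
 [641.  -62.4 100.6]
 [639.4 -73.5 102.4]
 [639.  -77.1 104.1]]
[[0, 0, 0.152, -0.63, -0.5, 0.11, 1], [0, 0, 0.152, -0.68, -0.42, 0.1, 1], [0, 0, 0.152, -0.74, -0.34, 0.11, 1], [0, 0, 0.152, -0.76, -0.25, 0.1, 1], [0, 0, 0.152, -0.79, -0.16, 0.11, 1], [0, 0, 0.152, -0.8, -0.06, 0.1, 1], [0, 0, 0.152, -0.81, 0.04, 0.11, 1], [0, 0, 0.152, -0.79, 0.13, 0.11, 1], [0, 0, 0.152, -0.78, 0.22, 0.1, 1], [0, 0, 0.152, -0.74, 0.32, 0.11, 1], [0, 0, 0.152, -0.69, 0.4, 0.1, 1], [0, 0, 0.152, -0.65, 0.48, 0.11, 1], [0, 0, 0.152, -0.58, 0.55, 0.1, 1], [0, 0, 0.152, -0.52, 0.62, 0.11, 1], [0, 0, 0.152, -0.43, 0.68, 0.11, 1], [0, 0, 0.152, -0.35, 0.73, 0.1, 1], [0, 0, 0.152, -0.27, 0.76, 0.11, 1], [0, 0, 0.152, -0.17, 0.78, 0.1, 1], [0, 0, 0.152, -0.07, 0.8, 0.11, 1], [0, 0, 0.152, 0.02, 0.81, 0.11, 1]] end [523.1 -50.  319.8] 0.371
```

View pics/c3.png

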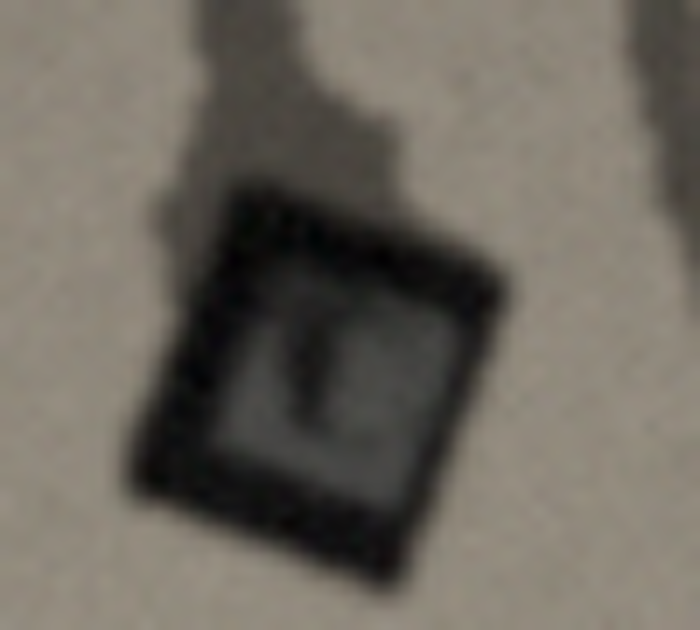

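The crop shows the gauge seated in its stand with its top near (340,370), turned by about +0.17 rad, with nothing close round it. The loose gauges are clearly larger (156 mm) and smaller (80 mm), so the one in the stand is the middle size. Moving to above the bar now.

Call:
step_arm:
  increments:
    - [[0, 0, 0.152, -0.63, -0.5, 0.11, 1], [0, 0, 0.152, -0.68, -0.42, 0.1, 1], [0, 0, 0.152, -0.74, -0.34, 0.11, 1], [0, 0, 0.152, -0.76, -0.25, 0.1, 1], [0, 0, 0.152, -0.79, -0.16, 0.11, 1]]
  newtons: 20

```text
clock: 0.6
eef_pos: [285.0, 368.9, 383.1]
eef_rot: [-3.141, 0.0, 2.157]
wrist_force: [1.7, -0.3, -0.5]
finger_gap: 57.3
finger_force: 0.0
```

Call:
step_arm:
  increments:
    - [[0, 0, 0.152, -0.8, -0.06, 0.1, 1], [0, 0, 0.152, -0.81, 0.04, 0.11, 1], [0, 0, 0.152, -0.79, 0.13, 0.11, 1], [0, 0, 0.152, -0.78, 0.22, 0.1, 1], [0, 0, 0.152, -0.74, 0.32, 0.11, 1]]

```text
clock: 1.1
eef_pos: [364.7, 228.6, 362.0]
eef_rot: [-3.141, 0.0, 1.56]
wrist_force: [0.6, 0.6, -0.3]
finger_gap: 17.4
finger_force: 0.0
```

Call:
step_arm:
  increments:
    - [[0, 0, 0.152, -0.69, 0.4, 0.1, 1], [0, 0, 0.152, -0.65, 0.48, 0.11, 1], [0, 0, 0.152, -0.58, 0.55, 0.1, 1], [0, 0, 0.152, -0.52, 0.62, 0.11, 1], [0, 0, 0.152, -0.43, 0.68, 0.11, 1]]

```text
clock: 1.6
eef_pos: [443.9, 88.7, 340.7]
eef_rot: [-3.141, 0.0, 0.963]
wrist_force: [-0.1, 0.9, 0.0]
finger_gap: 0.4
finger_force: 0.0
```

Call:
step_arm:
  increments:
    - [[0, 0, 0.152, -0.35, 0.73, 0.1, 1], [0, 0, 0.152, -0.27, 0.76, 0.11, 1], [0, 0, 0.152, -0.17, 0.78, 0.1, 1], [0, 0, 0.152, -0.07, 0.8, 0.11, 1], [0, 0, 0.152, 0.02, 0.81, 0.11, 1]]

```text
clock: 2.1
eef_pos: [523.5, -51.4, 319.4]
eef_rot: [-3.141, 0.0, 0.366]
wrist_force: [0.0, 1.0, 0.1]
finger_gap: 0.4
finger_force: 0.0
```

Run:
```python
from h import *
b=grab('scene');save(b,'c4.png',(140,130,270,240),6)
```

```text
(no output)
```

View pics/c4.png

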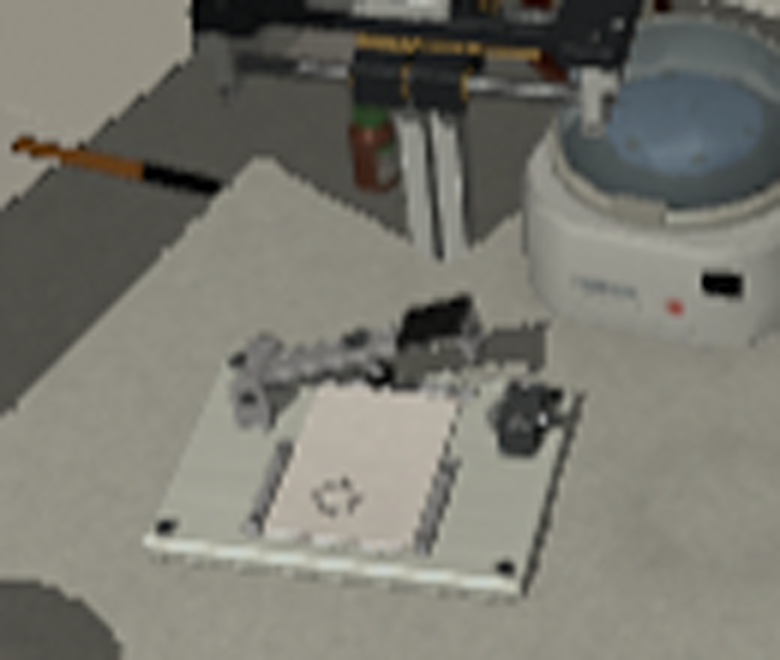

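The fingertips (439,257) hang over the black thumb rest (437,320). Pressing straight down.

Call:
step_arm:
  increments:
    - [[0, 0, 0, 0, 0, 0.7, 1], [0, 0, 0, 0, 0, 0.4, 1], [0, 0, 0, 0, 0, 0.3, 1], [0, 0, 0, 0, 0, 0.3, 1], [0, 0, 0, 0, 0, 0, 1]]

```text
clock: 2.65
eef_pos: [523.1, -50.0, 251.1]
eef_rot: [-3.141, 0.0, 0.371]
wrist_force: [0.0, -0.5, 4.5]
finger_gap: 0.3
finger_force: 2.2
```

Run:
```python
from h import *
b=load('scene');s=[523.5,-51.4,120,1]
T=np.linalg.inv(b['cam_to_world']);c=T@s;K=b['mtx'];p=K@c[:3]/c[2]
print((p[:2]-[140,130]+.5)*6-.5)
```

```text
[447.32873779 252.41793555]
```

Call:
step_arm:
  increments:
    - [[0, 0, 0, 0, 0, 0.15, 1], [0, 0, 0, 0, 0, 0.1, 1], [0, 0, 0, 0, 0, 0.05, 1], [0, 0, 0, 0, 0, 0.03, 1], [0, 0, 0, 0, 0, 0, 1]]

```text
clock: 3.15
eef_pos: [523.4, -50.3, 239.8]
eef_rot: [3.14, -0.001, 0.371]
wrist_force: [-0.6, -5.3, 7.8]
finger_gap: 0.6
finger_force: 3.9
```

Call:
step_arm:
  increments:
    - [[0, 0, 0, 0, 0, 0.04, 1], [0, 0, 0, 0, 0, 0.03, 1], [0, 0, 0, 0, 0, 0, 1]]

```text
clock: 3.45
eef_pos: [523.4, -50.4, 237.5]
eef_rot: [3.14, -0.002, 0.371]
wrist_force: [-2.4, -5.6, 12.8]
finger_gap: 0.2
finger_force: 6.5
```

Call:
step_arm:
  increments:
    - [[0, 0, 0, 0, 0, 0.04, 1], [0, 0, 0, 0, 0, 0.02, 1], [0, 0, 0, 0, 0, 0, 1]]

```text
clock: 3.75
eef_pos: [523.6, -50.4, 236.5]
eef_rot: [3.139, -0.002, 0.371]
wrist_force: [-11.0, -3.9, 31.9]
finger_gap: 0.6
finger_force: 15.9
```

Stop reached at 32 N. Backing off and checking that the catch holds.

Call:
step_arm:
  increments:
    - [[0, 0, 0, 0, 0, -0.2, 1], [0, 0, 0, 0, 0, -0.8, 1], [0, 0, 0, 0, 0, -1, 1], [0, 0, 0, 0, 0, -0.7, -1], [0, 0, 0, 0, 0, 0, -1]]

```text
clock: 4.25
eef_pos: [523.3, -49.9, 345.7]
eef_rot: [3.139, -0.006, 0.371]
wrist_force: [0.3, -0.2, -0.2]
finger_gap: 13.3
finger_force: 0.0
```

Run:
```python
from h import *
np.set_printoptions(precision=1,suppress=True)
b=grab('scene');save(b,'c5.png',(140,130,270,240),6)
P=cloud(b);q=P[(abs(P[...,0]-523)<30)&(abs(P[...,1]+50)<40)&(P[...,2]>20)&(P[...,2]<100)];print(q.min(0),q.max(0),np.percentile(q[:,2],90))
s=manip.read_state();print(s['eef_pos'],s['eef_rot'])
p,y=plan((523,-50,344),.371,(448,-312.3,355),.17,8,-1)
```

```text
[493.4 -89.5  20. ] [547.  -10.3  45.1] 42.85886196037427
[523.  -49.9 343.3] [ 3.1 -0.   0.4]
[[0, 0, 0.032, -0.52, 0.68, -0.03, -1], [0, 0, 0.032, -0.49, 0.69, -0.04, -1], [0, 0, 0.032, -0.48, 0.7, -0.03, -1], [0, 0, 0.032, -0.47, 0.72, -0.04, -1], [0, 0, 0.032, -0.44, 0.73, -0.03, -1], [0, 0, 0.032, -0.43, 0.74, -0.04, -1], [0, 0, 0.032, -0.41, 0.74, -0.03, -1], [0, 0, 0.032, -0.39, 0.76, -0.03, -1]] end [ 447.8 -312.2  354.8] 0.17
```

View pics/c5.png

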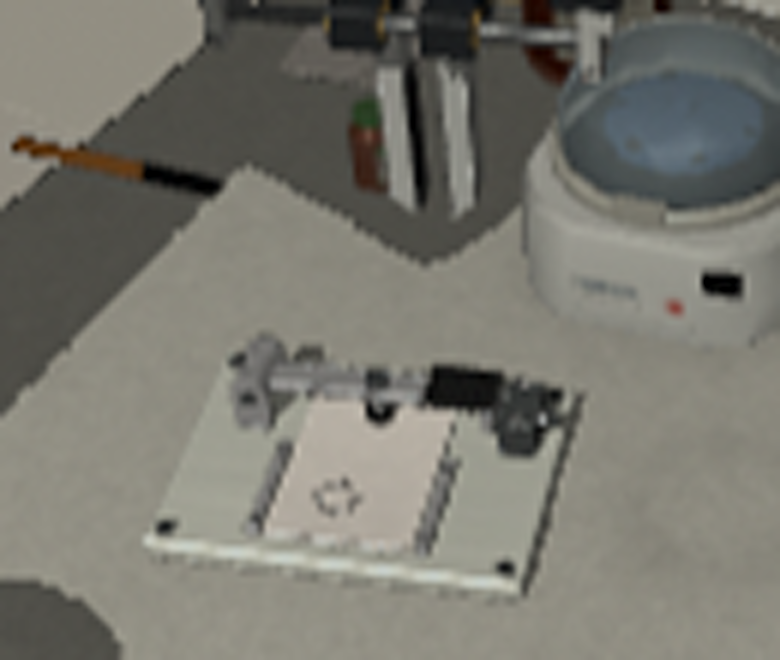

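The bar now lies level with its rest at (465,385), next to the catch, and is latched at about 42 mm. The ring is at (336,496). Next, the gauge.

Call:
step_arm:
  increments:
    - [[0, 0, 0.032, -0.52, 0.68, -0.03, -1], [0, 0, 0.032, -0.49, 0.69, -0.04, -1], [0, 0, 0.032, -0.48, 0.7, -0.03, -1], [0, 0, 0.032, -0.47, 0.72, -0.04, -1], [0, 0, 0.032, -0.44, 0.73, -0.03, -1]]

```text
clock: 4.8
eef_pos: [475.6, -215.1, 347.2]
eef_rot: [-3.14, 0.001, 0.245]
wrist_force: [0.5, -1.0, -0.1]
finger_gap: 57.0
finger_force: 0.0
```

Call:
step_arm:
  increments:
    - [[0, 0, 0.032, -0.43, 0.74, -0.04, -1], [0, 0, 0.032, -0.41, 0.74, -0.03, -1], [0, 0, 0.032, -0.39, 0.76, -0.03, -1], [0, 0, 0, 0, 0, 0, -1]]

```text
clock: 5.2
eef_pos: [446.7, -315.0, 351.0]
eef_rot: [-3.14, 0.001, 0.166]
wrist_force: [0.9, 0.9, -0.1]
finger_gap: 89.0
finger_force: 0.0
```

Call:
step_arm:
  increments:
    - [[0, 0, 0, 0, 0, 0.7, -1], [0, 0, 0, 0, 0, 0.7, -1], [0, 0, 0, 0, 0, 0.45, -1], [0, 0, 0, 0, 0, 0.2, -1], [0, 0, 0, 0, 0, 0.1, -1]]

```text
clock: 5.7
eef_pos: [448.0, -311.8, 265.3]
eef_rot: [-3.14, 0.001, 0.171]
wrist_force: [0.3, 0.5, 0.4]
finger_gap: 93.7
finger_force: 0.0
```

Call:
step_arm:
  increments:
    - [[0, 0, 0, 0, 0, 0, 1], [0, 0, 0, 0, 0, 0, 1], [0, 0, 0, 0, 0, 0, 1], [0, 0, 0, 0, 0, 0, 1], [0, 0, 0, 0, 0, 0, 1]]
  newtons: 25

```text
clock: 6.2
eef_pos: [447.9, -312.3, 266.6]
eef_rot: [3.141, -0.0, 0.17]
wrist_force: [0.0, 0.4, 0.6]
finger_gap: 57.5
finger_force: 0.0
```

Call:
step_arm:
  increments:
    - [[0, 0, 0, 0, 0, 0, 1], [0, 0, 0, 0, 0, 0, 1], [0, 0, 0, 0, 0, 0, 1], [0, 0, 0, 0, 0, 0, 1], [0, 0, 0, 0, 0, 0, 1]]

```text
clock: 6.7
eef_pos: [447.9, -312.3, 266.3]
eef_rot: [-3.141, -0.0, 0.17]
wrist_force: [0.0, 1.2, 0.7]
finger_gap: 21.1
finger_force: 23.5
```

Call:
step_arm:
  increments:
    - [[0, 0, 0, 0, 0, 0, 1], [0, 0, 0, 0, 0, 0, 1], [0, 0, 0, 0, 0, -0.3, 1], [0, 0, 0, 0, 0, -0.6, 1], [0, 0, 0, 0, 0, -0.6, 1]]

```text
clock: 7.2
eef_pos: [447.8, -312.3, 327.5]
eef_rot: [-3.141, 0.0, 0.17]
wrist_force: [0.5, 0.1, -1.2]
finger_gap: 20.1
finger_force: 25.0
```

Call:
step_arm:
  increments:
    - [[0, 0, 0, 0, 0, -0.5, 1], [0, 0, 0, 0, 0, 0, 1]]

```text
clock: 7.4
eef_pos: [448.0, -312.5, 349.4]
eef_rot: [3.138, -0.003, 0.17]
wrist_force: [-0.0, 0.0, -1.6]
finger_gap: 20.2
finger_force: 25.0
```

Run:
```python
from h import *
s=manip.read_state();print(s['eef_pos'],s['eef_rot'],s['finger_gap'],s['finger_force'],s['wrist_force'])
b=grab('scene');save(b,'c6.png',(230,150,330,260),5)
p,y=plan((448,-312.3,s['eef_pos'][2]),.17,(454.5,-31,320),.378,9,1)
```

```text
[ 448.01392038 -312.45335725  349.38756808] [ 3.13780997e+00 -3.12774598e-03  1.70108333e-01] 20.155201430007754 24.997618496418 [-0.03250583  0.03159499 -1.57391973]
[[0, 0, -0.029, 0.15, -0.77, 0.08, 1], [0, 0, -0.029, 0.17, -0.76, 0.08, 1], [0, 0, -0.029, 0.18, -0.76, 0.08, 1], [0, 0, -0.029, 0.2, -0.76, 0.09, 1], [0, 0, -0.029, 0.22, -0.75, 0.08, 1], [0, 0, -0.029, 0.24, -0.74, 0.08, 1], [0, 0, -0.029, 0.25, -0.74, 0.08, 1], [0, 0, -0.029, 0.27, -0.73, 0.08, 1], [0, 0, -0.029, 0.29, -0.73, 0.08, 1]] end [454.5 -31.  320.2] 0.375
```

View pics/c6.png

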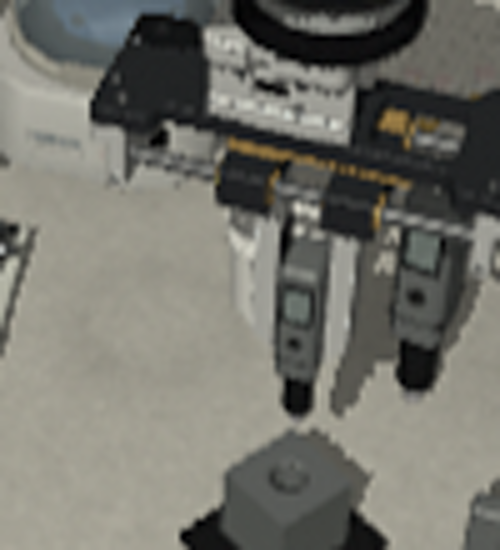

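The gauge hangs upright between the pads, with its nose at (298,410) clear of the stand. Carrying it over to the ring.

Call:
step_arm:
  increments:
    - [[0, 0, -0.029, 0.15, -0.77, 0.08, 1], [0, 0, -0.029, 0.17, -0.76, 0.08, 1], [0, 0, -0.029, 0.18, -0.76, 0.08, 1], [0, 0, -0.029, 0.2, -0.76, 0.09, 1], [0, 0, -0.029, 0.22, -0.75, 0.08, 1]]

```text
clock: 7.95
eef_pos: [450.9, -154.6, 328.5]
eef_rot: [-3.14, 0.002, 0.285]
wrist_force: [0.7, 0.6, -0.7]
finger_gap: 19.8
finger_force: 25.0
```

Call:
step_arm:
  increments:
    - [[0, 0, -0.029, 0.24, -0.74, 0.08, 1], [0, 0, -0.029, 0.25, -0.74, 0.08, 1], [0, 0, -0.029, 0.27, -0.73, 0.08, 1], [0, 0, -0.029, 0.29, -0.73, 0.08, 1], [0, 0, 0, 0, 0, 0, 1]]

```text
clock: 8.45
eef_pos: [454.0, -28.5, 315.6]
eef_rot: [-3.14, 0.002, 0.379]
wrist_force: [-0.2, -0.7, -1.9]
finger_gap: 19.7
finger_force: 25.0
```

Call:
step_arm:
  increments:
    - [[0, 0, 0, 0, 0, 0.5, 1], [0, 0, 0, 0, 0, 0.4, 1], [0, 0, 0, 0, 0, 0, 1], [0, 0, 0, 0, 0, 0, 1]]

```text
clock: 8.85
eef_pos: [454.4, -31.4, 280.9]
eef_rot: [-3.141, 0.001, 0.375]
wrist_force: [-0.1, -0.0, -1.2]
finger_gap: 19.6
finger_force: 25.0
```

Run:
```python
from h import *
np.set_printoptions(precision=2,suppress=True)
s=manip.read_state();print(s['eef_pos'],s['eef_rot'],s['finger_gap'],s['wrist_force'])
b=grab('scene');save(b,'c7.png',(160,165,240,235),9)
a=grab('top')
T=np.linalg.inv(b['cam_to_world']);K=b['mtx']
def px(w): c=T@np.r_[w,1];p=K@c[:3]/c[2];return (p[:2]-[160,165]+.5)*9-.5
e=s['eef_pos'];R=Ro.from_euler('xyz',s['eef_rot']).as_matrix()
n=e+R@[0,0,252.3];print('nose pred',n,px(n),'grip',px(e+R@[0,0,200]),'below',px([n[0],n[1],15]))
J=np.array([px([n[0]+1,n[1],n[2]])-px(n),px([n[0],n[1]+1,n[2]])-px(n)]).T;print(J)
```

```text
[454.4  -31.38 280.92] [-3.14  0.    0.37] 19.640565618282018 [-0.1  -0.01 -1.22]
nose pred [454.13 -31.37  28.62] [328.72 400.99] grip [310.6  276.26] below [333.28 432.13]
[[ 1.96 -2.67]
 [-2.05 -1.18]]
```

View pics/c7.png

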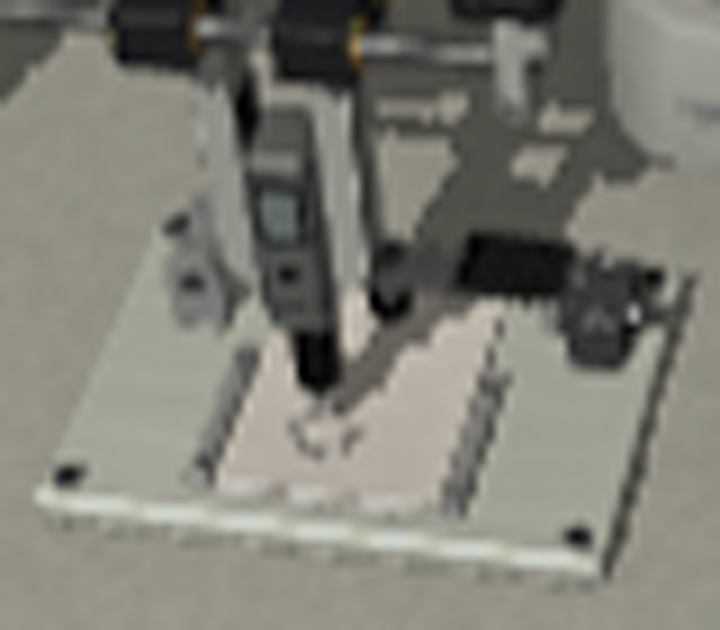

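The nose (321,401) is over the ring centre (325,430). Comparing both with their predicted pixels puts the sideways error under 1 mm. Lowering.

Call:
step_arm:
  increments:
    - [[0, 0, 0, 0, 0, 0.15, 1], [0, 0, 0, 0, 0, 0.1, 1], [0, 0, 0, 0, 0, 0.05, 1], [0, 0, 0, 0, 0, 0, 1], [0, 0, 0, 0, 0, 0, 1]]

```text
clock: 9.45
eef_pos: [454.4, -31.0, 269.1]
eef_rot: [3.142, -0.0, 0.375]
wrist_force: [-0.0, 0.4, -1.5]
finger_gap: 19.2
finger_force: 25.0
```

Call:
step_arm:
  increments:
    - [[0, 0, 0, 0, 0, 0.03, 1], [0, 0, 0, 0, 0, 0.02, 1], [0, 0, 0, 0, 0, 0, 1], [0, 0, 0, 0, 0, 0, 1]]

```text
clock: 9.85
eef_pos: [454.4, -31.0, 267.2]
eef_rot: [3.141, -0.0, 0.375]
wrist_force: [0.4, 0.3, 0.5]
finger_gap: 19.8
finger_force: 25.0
```

Call:
step_arm:
  increments:
    - [[0, 0, 0, 0, 0, 0.03, 1], [0, 0, 0, 0, 0, 0.02, 1], [0, 0, 0, 0, 0, 0, 1], [0, 0, 0, 0, 0, 0, 1]]

```text
clock: 10.25
eef_pos: [454.5, -31.0, 265.1]
eef_rot: [3.141, -0.0, 0.375]
wrist_force: [-0.2, 0.8, 1.6]
finger_gap: 19.6
finger_force: 25.0
```

Run:
```python
from h import *
for i in range(3):
    b=grab('scene');s=manip.read_state();print(s['eef_pos'],s['eef_rot'],s['wrist_force'],s['finger_gap'])
save(b,'c8.png',(160,165,240,235),9)
```

```text
[454.45859025 -30.99534928 265.13584863] [ 3.14146895e+00 -2.74215929e-04  3.75058456e-01] [ 0.65388053 -0.21717845  1.23516799] 20.27388582524171
[454.45147659 -30.98798682 265.12964507] [ 3.14145036e+00 -2.78846319e-04  3.75146961e-01] [0.66076967 0.28279116 2.28417614] 19.969996093389238
[454.45192046 -30.98821713 265.12811316] [ 3.14145731e+00 -2.20137848e-04  3.75136963e-01] [1.32270278 0.49087596 2.07161035] 19.818548546498945
```

View pics/c8.png

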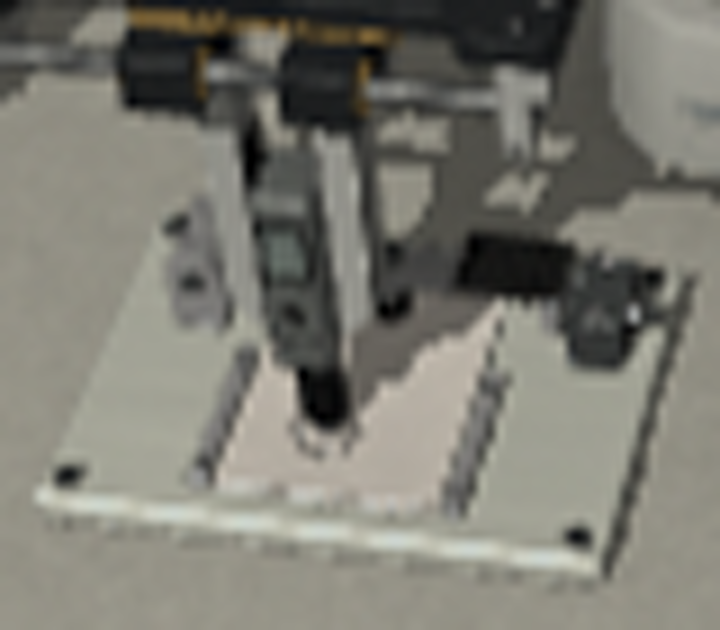

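The nose sits inside the ring at about (326,430) and the ring is still visible evenly round it. The push is about 3 N (2.0 measured plus the gauge's 1.2 weight), roughly half travel. The bar is still latched. Handing in.

```bash
python3 -c "
from cell import workorder
print(workorder.sign_off())"
```

```text
the job is handed in; nothing more can be done
None
```

I handed the job in with the hold-down bar latched and the gauge held upright on the ring centre at about 3 N, roughly half nose travel; the cup, tape roll and vial were left alone. The hand-in did not report a verdict.

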